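Crank down the steady leg of the appliance shelf

ROBOT

A 7-joint arm with a two-finger parallel gripper is mounted at the origin on the work surface. World frame = base frame: x ahead of the robot, y to its left, z up, the work surface at z = 0. Lengths are in m, angles in rad, forces in N, time in s.
With the tool pointing down it reaches from about 0.4 to 0.925 m from the base axis. Payload 4.1 kg.
Tool frame: the origin (TCP) lies at the very end of the fingers, on their centre line; the grasp point (between the pads) lies 19 mm behind it; z points along the fingers, y is the line along which they close (so a half turn about z gives the same grasp; the last joint's range is limited). The gripper opens to 85 mm and grips with 20 to 120 N. Pads are 22 mm wide; open, the fingers measure 114 mm over their backs; the gripper's body (76 mm by 85 mm) begins 54 mm behind the grasp point. The pads swing forward as they close: fully open they stand 13 mm farther back than shut.
Start: joints at [-1.37, 0.398, 0.045, 1.537, -0.019, 1.207, -0.051], TCP at [0.192, 0.621, 0.231] pointing down, gripper open.
Joint ranges: [-2.82, 2.82], [-0.49, 2.23], [-1.37, 1.46], [0, 2.46], [-1.36, 4.5], [0.23, 2], [-2.94, 2.94]. Speed limits (rad/s): [2.57, 2.57, 3.14, 3.14, 3.14, 3.14, 3.14].

INTERFACE

Orientations are given as a 3x3 rotation matrix whose columns are the frame's x, y, z axes.
In Python, from workcell import env gives the robot as it stands. The module is installed in compiled form; this text tells all that it offers.
- The arm moves only by the shell command python3 -m inch 'ROWS' [OPENING]. ROWS is rows parted by semicolons, their numbers by spaces, 1 to 12 of them, each of 4 numbers: dx, dy, dz in m, then a turn about the tool's z in rad; each row shifts and turns the commanded pose from where the row before left it, along the tool's axes as they then stand; what a row does not reach is not made up. A row lasts 1/12 s, in which the tool goes at most 0.0417 m and 0.125 rad, less where a joint would pass 70% of its speed; a pose out of reach is approached as far as the arm can. OPENING is the finger opening in m, set as the command begins (- or left out keeps the last). The fingers move at their own pace and stop on an object; the grip force is fixed at half the most. Time passes only in rows, so rows that do not move let the fingers close. It prints the time, the measured TCP pose, the force, the opening and the grip force at its end.
- env.get_state(): the state, without advancing time (a new reading comes with each control period).
- env.camera(name): name is "scene" or "top"; returns a dict with "img" (384x512x3 uint8, red, green, blue), "fx", "fy", "cx", "cy" (pixels), "eye" and "attitude" of the camera in the world. Camera axes: x right, y down, z forward; pixel columns grow to the right and rows downward; lengths in m; the calibration is good to about 2 mm. A picture is of the moment at which its call begins. There is no depth.
- env.close_job(): hands the job in; it is judged then, once.
Trained networks look in the newest picture that a camera, given by its name, has taken for a name from the list of things; names that differ only in an ending like _2 or _b are one class to them, and where a whole thing is asked for, a point or a joint stands for the part that bears it (a point fixed in the world has none). Each returns a list of dicts, best first, with "confidence" (0 to 1); they miss things now and then, are a little off and sometimes report something else, mostly with a low value. They report only what shows in the picture. A call takes as long as a camera call. They do not tell look-alikes from the thing itself.
- env.recognise(camera, name): "box" ([left, top, width, height] as shares, 0 to 1, of the picture: columns of its width, rows of its height, round what is visible of it).
- env.masks_of(camera, name): "region" (384x512 bool, what is visible of it) and "box" ([left, top, width, height] as shares, 0 to 1, of the picture: columns of its width, rows of its height, round what is visible of it).
- env.tip_of(camera, name): "point" ([column, row] as shares, 0 to 1, of the picture: columns of its width, rows of its height: a listed point, or the origin of a listed thing).
The state is a dict: "t": time; "joint_pos": joint angles; "joint_velocities": joint speeds; "effort": joint torques, N m; "tool_pos": TCP position; "eef_rot": TCP orientation; "wrist_force": force on the tool from outside, world axes, zero at the start; "ft_torque": the same for the moment, N m; "finger_gap": finger opening in m; "grip_force": force on a finger pad.
Only numpy, scipy, OpenCV 4.12 (cv2) and the standard library are available. Lean on these libraries where they do the work, as an engineer would, in place of code of your own. Each camera call takes 0.05 s, during which the arm holds its last target. There are 200 camera calls.

TASK

Slide the wooden load pad by its upright grip until the green disc is centred under the foot of the shelf's crank leg, flat on the counter. Then wind the crank clockwise until the foot stands firmly on the pad, which you feel as the crank getting clearly heavier: stop when it takes about one and a half times the force of free winding (some 85 N on the foot) and do not force it further. Let go, leaving the pad where it is and the kitchen things around it alone.

Things in the scene. Friction and masses are not known exactly. Their poses are not given: they have to be found in the camera images.
- stand: Fixed kitchen shelf: dark wood board 260 x 290 mm on steel legs, toaster on it, and at one side an outrigger with an upright crank leg. Origin: on the vertical axis common to leg, foot and crank, near counter level (0 to 12 mm below it: the stand's height varies); local -y points to the shelf, local +y, +x and -x are free sides.
- leg_axis (a point): Point on the leg's axis in the middle of the red gear head (58 mm square, top 20 mm above this point). Below it hang an aluminium tube (42 mm) and a black rubber foot (54 mm). At the start the foot's underside is 27 to 51 mm above the counter; this is not measured, its landing must be felt. Foot on pad is stiff: about 30 N per mm of leg travel.
- crank (a joint): Crank on the gear head, about the vertical leg axis. Angle in rad, growing clockwise seen from above, which lowers the foot 3.5 mm per rad (22 mm a turn). Stays where it is left. Turning it free takes a steady 8 N along the circle at the knob while it moves (somewhat less remains when you stop); each 17 N of foot load adds 1 N (5 N more at 85 N).
- knob_grip (a point): Grip point of the crank's black upright knob: 60 mm from the crank's axis, 19 mm below the knob's top, 31 mm above the steel arm (18 mm wide). The knob is a cylinder 24 mm thick, 48 mm tall; it spins freely about its own axis, so the gripper need not turn as it goes round.
- pad: Loose wooden load pad lying flat on the counter (about 0.35 kg): a square plate 90 x 90 mm, 14 mm thick, with a flat green disc (54 mm) in its middle, and a neck 30 mm wide leading along local -x to an upright grip. Origin: underside of the plate below the middle of the disc; local x points from grip to disc.
- pad_grip (a point): Grip point on the pad's upright wooden grip: 140 mm from the disc's centre along the pad's local -x, 46 mm above the pad's underside. The grip is a block 20 mm thick (local y) and 30 mm long (local x), its top 66 mm above the counter.
- mug: Blue mug, 80 mm wide, 95 mm tall. Bystander, to be left alone; origin at its underside's centre.
- spice_jar: Small jar with red cap, 48 mm wide, 85 mm tall. Bystander, to be left alone; origin at its underside's centre.
- oil_bottle: Green bottle, 64 mm wide, 220 mm tall. Bystander, to be left alone; origin at its underside's centre.
- bowl: White bowl, 150 mm wide, 60 mm tall. Bystander, to be left alone; origin at its underside's centre.
- spatula: Spatula lying on the counter. Bystander, to be left alone.
- plate: White plate, 150 mm wide, 20 mm tall. Bystander, to be left alone; origin at its underside's centre.
Mind the look-alikes: they are no part of the job. What is meant by the pad is not yellow, and is the smaller of those in its own colour.

How it is judged:
On the way, in this order (a step that is already met when the one before it is completed fails the run):
1. the pad lies flat under the foot, its disc within 15 mm of the leg's axis, with the foot not yet bearing on it (horizontal distance between pad and stand below 0.015 m and angle between pad's own z axis and vertical below 0.03 rad and height (world z) of pad below 0.004 m and contact force between stand and pad below 1 N), for 0.2 s.
2. the crank is wound until the foot bears on the pad with at least 50 N (horizontal distance between pad and stand below 0.015 m and angle between pad's own z axis and vertical below 0.03 rad and height (world z) of pad below 0.004 m and contact force between stand and pad above 50 N), for 0.2 s.
At the end, for the whole second after the job is handed in: The pad lies flat on the counter (tilt below 0.03 rad, not lifted by 4 mm) with its disc's centre within 15 mm of the leg's axis; the foot bears on it with 50 to 130 N; crank and pad are at rest (all of step 2 and contact force between stand and pad below 130 N and velocity of joint crank between -0.05 and 0.05 rad/s and linear speed of pad below 0.01 m/s); the robot touches nothing.
It fails at once if the foot is forced onto the pad with more than 170 N (contact force between stand and pad above 170 N).
It fails at once if a bystander is moved by more than 30 mm (distance of any of mug, spice_jar, oil_bottle, bowl, spatula, plate from where it was at the start of the episode above 0.03 m).
It also fails if it takes over 72 s, if anything falls off the work surface, if the arm or the gripper's body presses on something with over 40 N, if the wrist force passes 120 N, or if a joint passes its speed limit or range.

## Working session

There is one attempt and no reset: what is moved stays moved. The work goes in short steps, Python scripts to look and compute and a shell command to move; the robot and the scene stay as the last step left them, time stands still between calls to the robot, and variables do not carry over. Pictures are saved under pics/ and viewed, at most 10 in all, crops included, and the job is handed in when it is done.

```bash
mkdir -p pics
cat > h.py <<'E'
import numpy as np, cv2
from workcell import env
np.set_printoptions(precision=4,suppress=True)
def ray(c,u,v):
    d=np.array([(u-c["cx"])/c["fx"],(v-c["cy"])/c["fy"],1]); return np.array(c["attitude"])@d
def atz(c,u,v,z):
    e=np.array(c["eye"]); d=ray(c,u,v); return e+d*(z-e[2])/d[2]
def proj(c,p):
    q=np.array(c["attitude"]).T@(np.array(p)-np.array(c["eye"])); return q[0]/q[2]*c["fx"]+c["cx"],q[1]/q[2]*c["fy"]+c["cy"]
E
python3 - <<'E'
from h import *
ims=[]
for n in("scene","top"):
    c=env.camera(n); cv2.imwrite(f"pics/{n}0.png",cv2.resize(c["img"][:,:,::-1],(800,600),interpolation=cv2.INTER_CUBIC))
    print(n,c["fx"],c["cx"],c["cy"],np.array(c["eye"]));print(np.array(c["attitude"]))
    for k in("leg_axis","knob_grip","pad","pad_grip","stand","mug","spice_jar","oil_bottle","bowl","plate","spatula"):
        print(k,[(np.round(np.array(d["point"])*[512,384],1).tolist(),round(d["confidence"],2)) for d in env.tip_of(n,k)])
s=env.get_state();print(s["t"],s["tool_pos"],s["eef_rot"],s["wrist_force"])
E
```

```text
scene 415.60767220124234 260.9079142906819 188.1748417686592 [1.2791 0.1304 1.2636]
[[ 0.0444  0.815  -0.5778]
 [ 0.9989 -0.0439  0.0148]
 [-0.0133 -0.5779 -0.816 ]]
leg_axis [([180.7, 197.0], 0.95), ([374.3, 196.2], 0.49)]
knob_grip [([298.2, 206.2], 0.73), ([162.8, 194.1], 0.67)]
pad [([271.5, 166.9], 0.97), ([256.1, 227.6], 0.89), ([135.7, 175.3], 0.58)]
pad_grip [([298.0, 209.2], 0.79), ([317.1, 166.8], 0.78), ([168.5, 150.0], 0.64)]
stand [([185.7, 224.0], 0.93), ([315.9, 272.8], 0.65)]
mug [([263.8, 271.5], 0.57)]
spice_jar [([227.5, 270.4], 0.87)]
oil_bottle [([183.7, 278.2], 0.68)]
bowl [([315.1, 270.4], 0.73)]
plate []
spatula [([343.7, 231.2], 0.94)]
top 350.9277020481928 248.6039478528313 195.70021243785183 [0.2374 0.1186 1.4719]
[[-0.0064 -0.981   0.194 ]
 [-0.9998  0.0105  0.0197]
 [-0.0214 -0.1938 -0.9808]]
leg_axis [([318.0, 188.4], 0.58)]
knob_grip [([324.5, 176.0], 0.53)]
pad [([247.6, 190.1], 0.79), ([361.9, 252.8], 0.59)]
pad_grip [([194.5, 240.7], 0.7), ([217.2, 199.6], 0.57), ([338.3, 268.2], 0.56)]
stand [([307.2, 197.6], 0.82), ([217.0, 193.8], 0.22)]
mug [([247.8, 154.7], 0.87)]
spice_jar [([275.6, 153.2], 0.5)]
oil_bottle [([306.4, 151.3], 0.55)]
bowl [([209.9, 151.4], 0.71)]
plate [([145.9, 218.3], 0.8)]
spatula [([181.6, 182.8], 0.95)]
1.2 [0.1919 0.6211 0.2314] [[-0.9554  0.2952  0.    ]
 [ 0.2952  0.9554  0.0002]
 [ 0.      0.0002 -1.    ]] [ 0.1922 -0.0015  0.5157]
```

View pics/scene0.png

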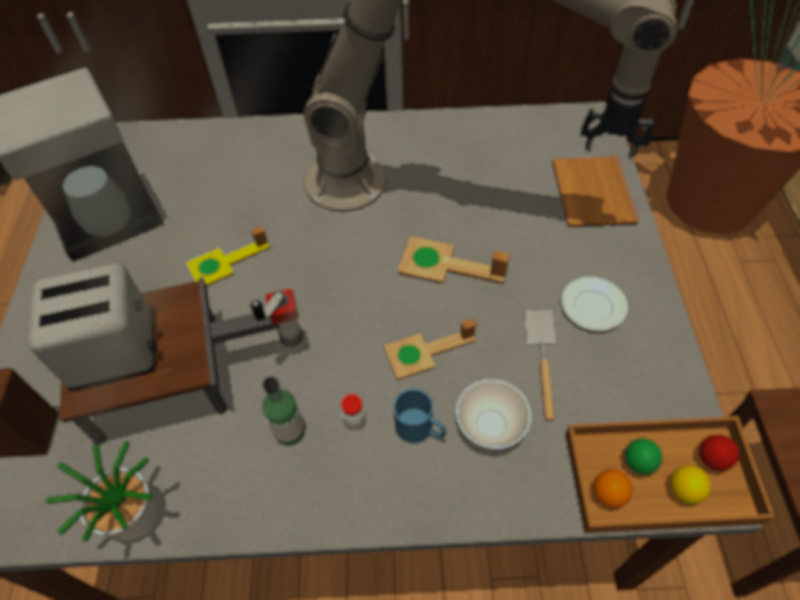

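View pics/top0.png

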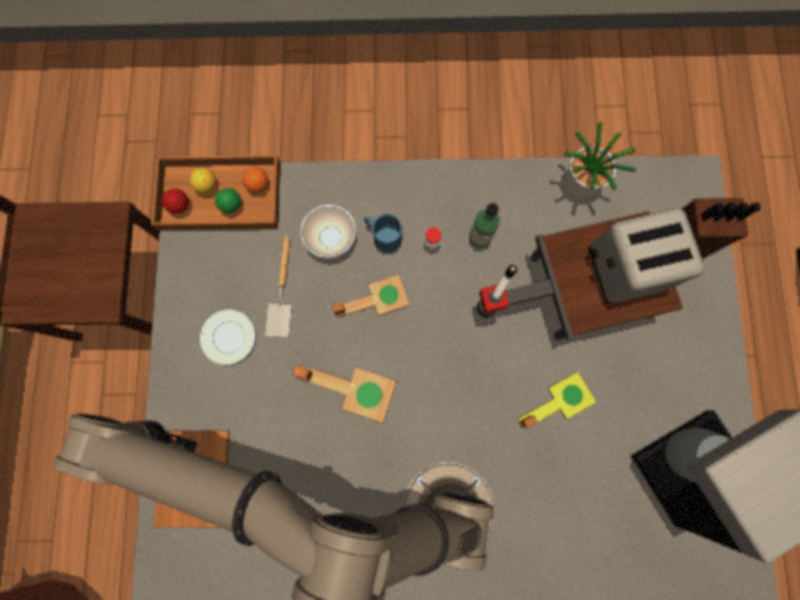

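Run:
```python
from h import *
C={n:env.camera(n) for n in("scene","top")}
def tri(a,b):
    A=[];B=[]
    for n,p in(("scene",a),("top",b)):
        d=ray(C[n],*p); d/=np.linalg.norm(d); P=np.eye(3)-np.outer(d,d); A.append(P);B.append(P@np.array(C[n]["eye"]))
    x=np.linalg.lstsq(np.vstack(A),np.hstack(B),rcond=None)[0]
    return x,[np.round(np.array(proj(C[n],x))-p,1) for n,p in(("scene",a),("top",b))]
print("leg",tri((180.7,197),(318,188.4)))
print("knob",tri((162.8,194.1),(324.5,176)))
for n in C:
    h=cv2.cvtColor(C[n]["img"],cv2.COLOR_RGB2HSV)
    for nm,lo,hi,z in(("green",(55,150,60),(75,255,255),.0145),("red",(0,190,100),(6,255,255),.2),("red2",(174,190,100),(180,255,255),.2)):
        k,l,st,ce=cv2.connectedComponentsWithStats(cv2.inRange(h,lo,hi))
        for i in range(1,k):
            if st[i,4]>40: print(n,nm,st[i],ce[i],atz(C[n],*ce[i],z)[:2])
    for d in env.tip_of(n,"pad_grip"): u=np.array(d["point"])*[512,384];print(n,"grip",u,atz(C[n],*u,.046)[:2],d["confidence"])
a=C["scene"]["img"][195:250,235:330]; b=C["scene"]["img"][145:190,235:330]
t=C["top"]["img"][165:280,180:290]
f=lambda x,s:cv2.resize(x[:,:,::-1],None,fx=s,fy=s,interpolation=cv2.INTER_CUBIC)
cv2.imwrite("pics/crop1.png",f(t,5))
s=C["scene"]["img"][165:235,130:210]; t=C["top"]["img"][160:210,295:345]
x=np.zeros((400,800,3),np.uint8); y=f(s,5);x[:350,:400]=y; y=f(t,8);x[:400,400:]=y; cv2.imwrite("pics/crop2.png",x)
```

```text
leg (array([ 0.521 , -0.1133,  0.1645]), [array([-1.7, -0.1]), array([-1.5,  0.1])])
knob (array([ 0.5539, -0.1404,  0.2302]), [array([2.6, 0.1]), array([ 2.2, -0.3])])
scene green [265 159  15  11 132] [272.2879 164.1061] [0.2838 0.2018]
scene green [128 166  12   9  73] [133.2603 170.1781] [ 0.2842 -0.3301]
scene green [256 222  12  10 100] [261.41 226.64] [0.5574 0.1476]
scene green [401 282  22  21 366] [411.4645 291.7432] [0.8147 0.6039]
scene green [ 39 284  58  53 312] [ 70.8558 313.3237] [ 0.8313 -0.4475]
scene red [176 186  11  16  64] [182.2031 195.5   ] [ 0.5406 -0.0957]
scene red [219 253  12  12 114] [224.6579 258.4211] [0.7616 0.0375]
scene red [451 279  22  21 354] [461.4576 288.3362] [0.8809 0.6682]
scene grip [297.7792 208.512 ] [0.51   0.2763] 0.86
scene grip [315.904  164.1984] [0.3183 0.3625] 0.85
scene grip [165.3248 150.912 ] [ 0.2215 -0.2071] 0.71
top green [375 101  11  14  63] [380.1746 105.9683] [ 0.9238 -0.4366]
top green [139 122  14  13 134] [145.4851 127.9627] [0.8365 0.603 ]
top red [103 121  16  14 168] [110.4643 127.4643] [0.7644 0.6782]
top red [273 147   9   8  51] [276.9412 150.3137] [0.6629 0.0357]
top red [308 184  17  15 108] [315.0093 192.4352] [ 0.4986 -0.1008]
top grip [216.2176 194.3808] [0.5264 0.2818] 0.92
top grip [194.304  239.1168] [0.3422 0.3688] 0.65
top grip [337.408  265.6128] [ 0.2331 -0.2031] 0.61
```

View pics/crop1.png

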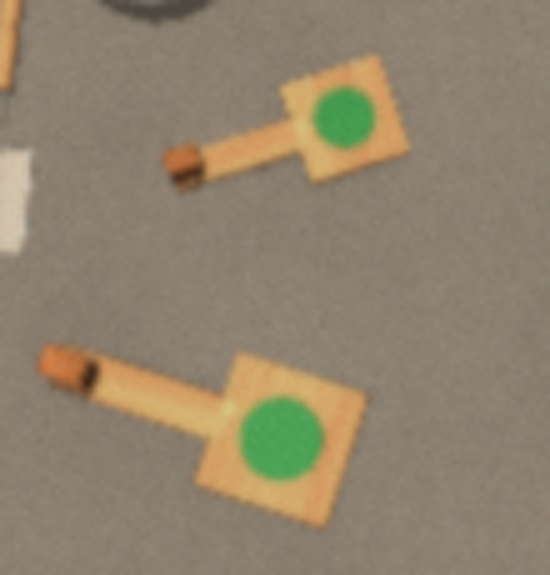

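View pics/crop2.png

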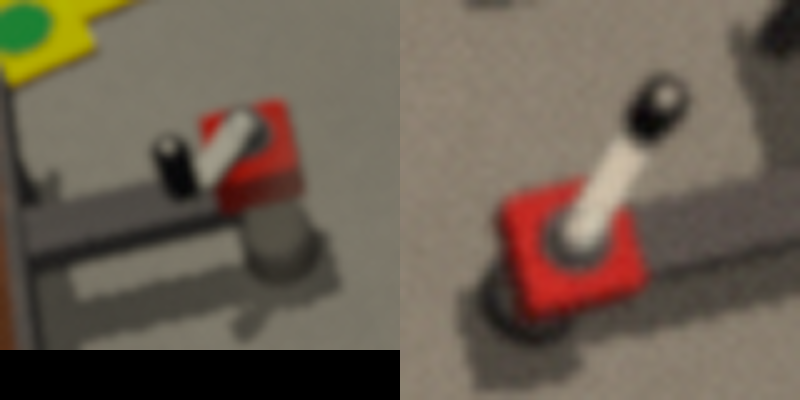

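The top crop shows the two wooden pads. The small one has its disc at crop (345,117), which is top px (249,188), and its grip at (185,163). The large one has its disc at (280,438) and its grip at (68,368). The yellow one is ruled out by its colour. The pad meant is the small wooden one, not yellow and the smaller of the two wooden ones. In the second crop the gear-head hub is at top px (317,190) and scene px (180,191). The knob cap is at top px (328.5,172) and scene px (164,194).

```bash
cat >> h.py <<'E'
def tri(C,a,b):
    A=[];B=[]
    for n,p in(("scene",a),("top",b)):
        d=ray(C[n],*p); d/=np.linalg.norm(d); P=np.eye(3)-np.outer(d,d); A.append(P);B.append(P@np.array(C[n]["eye"]))
    x=np.linalg.lstsq(np.vstack(A),np.hstack(B),rcond=None)[0]
    return x,[np.round(np.array(proj(C[n],x))-p,1) for n,p in(("scene",a),("top",b))]
def hullfit(C,masks,corners,x0,S=6):
    """fit params so the projected hull of corners(p) overlaps the hulls of the masks"""
    from scipy.optimize import minimize
    T={}
    for n,m in masks.items():
        ys,xs=np.nonzero(cv2.resize(m.astype(np.uint8)*255,None,fx=S,fy=S,interpolation=cv2.INTER_LINEAR)>127)
        h=cv2.convexHull(np.stack([xs,ys],1).astype(np.int32))
        o=np.zeros((384*S,512*S),np.uint8); cv2.fillConvexPoly(o,h,1); T[n]=o
    def f(p):
        s=0
        for n,o in T.items():
            q=np.array([[(v+.5)*S-.5 for v in proj(C[n],k)] for k in corners(p)])
            r=np.zeros_like(o); cv2.fillConvexPoly(r,cv2.convexHull(np.round(q).astype(np.int32)),1)
            s+=1-(r&o).sum()/(r|o).sum()
        return s
    r=minimize(f,x0,method="Nelder-Mead",options=dict(initial_simplex=np.array([x0]+[np.array(x0)+np.eye(len(x0))[i]*(.015 if i<3 else .1) for i in range(len(x0))]),maxiter=250))
    return r.x,r.fun
def box(p):
    c,s=np.cos(p[3]),np.sin(p[3])
    return [np.array(p[:3])+[c*a-s*b,s*a+c*b,d] for a in(-.029,.029) for b in(-.029,.029) for d in(-.02,.02)]
def comp(m,pt):
    k,l,st,ce=cv2.connectedComponentsWithStats(m); b=min((i for i in range(1,k) if st[i,4]>30),key=lambda i:np.hypot(*(ce[i]-pt))); return l==b,ce[b]
E
python3 - <<'E'
from h import *
C={n:env.camera(n) for n in("scene","top")}
M={}
for n,leg,disc in(("scene",(182,195),(261,226)),("top",(315,192),(249,188))):
    h=cv2.cvtColor(C[n]["img"],cv2.COLOR_RGB2HSV)
    m=cv2.inRange(h,(0,150,50),(8,255,255))|cv2.inRange(h,(172,150,50),(180,255,255)); M[n],_=comp(m,leg)
    g=cv2.inRange(h,(45,100,40),(85,255,255)); mm,ce=comp(g,disc); print(n,"disc",ce,atz(C[n],*ce,.0145))
    # pad grip block: top face
    ys,xs=np.nonzero(M[n]); print("redbox",xs.min(),xs.max(),ys.min(),ys.max())
print("headfit",hullfit(C,M,box,[.51,-.11,.165,.15]))
print("hub",tri(C,(180,191),(317.2,189.7)))
print("knobtop",tri(C,(164,194.3),(328.3,172)))
E
```

```text
scene disc [261.4504 226.7252] [0.5577 0.1477 0.0145]
redbox 173 188 185 207
top disc [248.5243 188.0485] [0.5588 0.148  0.0145]
redbox 308 325 183 199
headfit (array([ 0.5147, -0.1108,  0.1527,  0.3246]), np.float64(0.6253881930490884))
hub (array([ 0.5119, -0.1096,  0.1846]), [array([-0.8, -0. ]), array([-0.7,  0.1])])
knobtop (array([ 0.5639, -0.1425,  0.2442]), [array([-0.5, -0. ]), array([-0.4,  0. ])])
```

```bash
python3 -m inch '0 0 0 0.119;0 0 0 0.119;0 0 0 0.119;0 0 0 0.119;0 0 0 0.119;0 0 0 0.119;0 0 0 0.119;0 0 0 0.119;0 0 0 0' 0.085
cat > d.py <<'E'
from h import *; import sys
s=env.get_state();R=np.array(s["eef_rot"]);p=np.array(s["tool_pos"]);t=np.array(list(map(float,sys.argv[1:4])))
print("t",s["t"],"p",p,"yang",np.degrees(np.arctan2(R[1,1],R[0,1])),"tooldelta",R.T@(t-p),"F",np.array(s["wrist_force"]),"gap",s["finger_gap"])
E
python3 d.py 0.514 0.281 0.14
```

```text
t: 2.25
tool_pos: [0.1918, 0.6211, 0.2313]
eef_rot: [[-0.312, 0.95, 0.0], [0.95, 0.312, 0.0], [-0.0, 0.0, -1.0]]
wrist_force: [0.1, 0.1, 0.4]
finger_gap: 0.0853
grip_force: 0.0
t 2.25 p [0.1918 0.6211 0.2313] yang 18.18075777323215 tooldelta [-0.4236  0.2     0.0914] F [0.1261 0.0952 0.3852] gap 0.08532768616066098
```

```bash
python3 -m inch '-0.035 0.0167 0;-0.035 0.0167 0 0;-0.035 0.0167 0 0;-0.035 0.0167 0 0;-0.035 0.0167 0 0;-0.035 0.0167 0 0;-0.035 0.0167 0.01 0;-0.035 0.0167 0.01 0;-0.035 0.0167 0.01 0;-0.035 0.0167 0.01 0;-0.035 0.0167 0.01 0;-0.035 0.0167 0.01 0' ; python3 d.py 0.514 0.281 0.14
```

```text
t 2.25 p [0.1918 0.6211 0.2313] yang 18.18075777323215 tooldelta [-0.4236  0.2     0.0914] F [0.1261 0.0952 0.3852] gap 0.08532768616066098Traceback (most recent call last):
ValueError: setting an array element with a sequence. The requested array has an inhomogeneous shape after 1 dimensions. The detected shape was (12,) + inhomogeneous part.
```

```bash
python3 -m inch '-0.035 0.0167 0 0;-0.035 0.0167 0 0;-0.035 0.0167 0 0;-0.035 0.0167 0 0;-0.035 0.0167 0 0;-0.035 0.0167 0 0;-0.035 0.0167 0.01 0;-0.035 0.0167 0.01 0;-0.035 0.0167 0.01 0;-0.035 0.0167 0.01 0;-0.035 0.0167 0.01 0;-0.035 0.0167 0.01 0'
python3 - <<'E'
from h import *
c=env.camera("scene")
cv2.imwrite("pics/s2.png",cv2.resize(c["img"][130:260,200:370,::-1],None,fx=4.5,fy=4.5,interpolation=cv2.INTER_CUBIC))
E
python3 d.py 0.514 0.281 0.027
```

```text
t: 3.25
tool_pos: [0.5151, 0.2838, 0.1712]
eef_rot: [[-0.317, 0.948, 0.0], [0.948, 0.317, 0.001], [0.001, 0.001, -1.0]]
wrist_force: [0.5, 0.1, -0.2]
finger_gap: 0.0851
grip_force: 0.0
t 3.3 p [0.5206 0.2738 0.1696] yang 17.826795605222898 tooldelta [ 0.0101 -0.0043  0.1426] F [ 4.1465 -6.3996 -0.4366] gap 0.08508397830661911
```

View pics/s2.png

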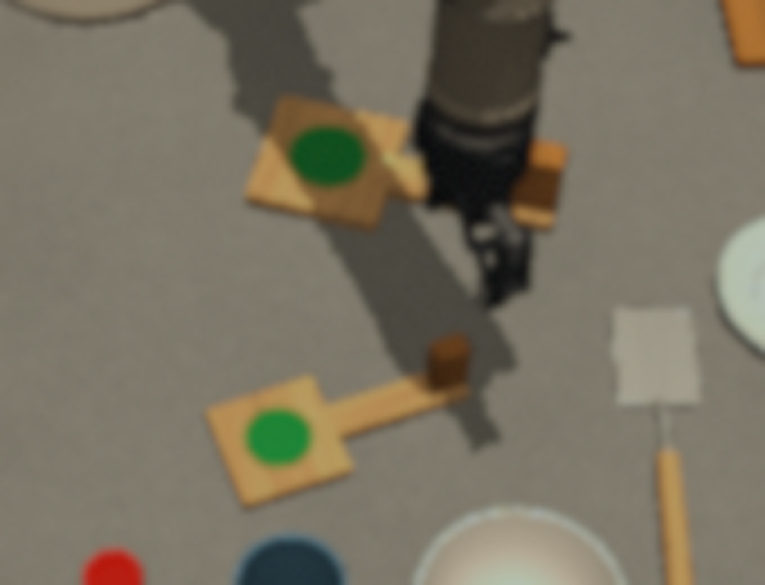

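The picture shows the gripper still high above the counter. The grip block's top is at about crop (448,347), which is scene px (299.6,207), and the disc is at crop (279,437).

```bash
python3 -m inch '0 0 0 0;0 0 0 0;0 0 0 0'
python3 - <<'E'
from h import *
c=env.camera("scene"); 
print(atz(c,200+448/4.5,130+344/4.5,.066),atz(c,200+450/4.5,130+398/4.5,.014))
g=np.array([.514,.281]);print(g)
for a in(.506,.510,.514,.518):
    print(a,[np.round((np.array(proj(c,(a,.281,z)))-[200,130])*4.5) for z in(.066,.014)])
E
python3 d.py 0.514 0.281 0.027
```

```text
t: 3.55
tool_pos: [0.5132, 0.2867, 0.1715]
eef_rot: [[-0.317, 0.948, -0.0], [0.948, 0.317, 0.001], [0.001, 0.0, -1.0]]
wrist_force: [0.4, 0.7, -0.0]
finger_gap: 0.0846
grip_force: 0.0
[0.5146 0.2808 0.066 ] [0.5312 0.284  0.014 ]
[0.514 0.281]
0.506 [array([447., 334.]), array([443., 371.])]
0.51 [array([448., 339.]), array([444., 375.])]
0.514 [array([448., 343.]), array([444., 379.])]
0.518 [array([449., 348.]), array([445., 384.])]
t 3.6 p [0.513  0.2871 0.1716] yang 18.51951634022307 tooldelta [-0.0063 -0.0011  0.1446] F [ 0.3222 -0.0557  0.1304] gap 0.0854798805744043
```

```bash
python3 -m inch '-0.006 -0.001 0.02 0;0 0 0.03 0;0 0 0.03 0;0 0 0.03 0;0 0 0.02 0;0 0 0.014 0;0 0 0 0;0 0 0 0'; python3 -m inch '0 0 0 0;0 0 0 0;0 0 0 0;0 0 0 0;0 0 0 0;0 0 0 0;0 0 0 0;0 0 0 0' 0; python3 d.py 0.514 0.281 0.027
```

```text
t: 4.27
tool_pos: [0.5139, 0.2805, 0.0271]
eef_rot: [[-0.317, 0.949, -0.001], [0.949, 0.317, 0.0], [0.0, -0.001, -1.0]]
wrist_force: [-0.0, 0.7, -0.3]
finger_gap: 0.0845
grip_force: 0.0
t: 4.93
tool_pos: [0.5154, 0.2794, 0.028]
eef_rot: [[-0.313, 0.95, 0.001], [0.95, 0.313, 0.001], [0.001, 0.001, -1.0]]
wrist_force: [-1.4, -0.1, 5.9]
finger_gap: 0.0196
grip_force: 59.7
t 4.9333 p [0.5154 0.2794 0.028 ] yang 18.263539165704866 tooldelta [ 0.002  -0.0008  0.001 ] F [-1.3753 -0.0966  5.8722] gap 0.01964834701440762
```

```bash
python3 -m inch '-0.008 -0.005 0 0;-0.015 -0.008 0 0;-0.015 -0.008 0 0;-0.015 -0.008 0 0;-0.015 -0.008 0 0;-0.015 -0.008 0 0;-0.015 -0.008 0 0;-0.015 -0.008 0 0;-0.015 -0.008 0 0;-0.015 -0.008 0 0;-0.015 -0.008 0 0;-0.008 -0.005 0 0'; python3 -m inch '0 0 0 0;0 0 0 0;0 0 0 0';python3 - <<'E'
from h import *
s=env.get_state();R=np.array(s["eef_rot"]);p=np.array(s["tool_pos"])
for n in("scene","top"):
    c=env.camera(n)
    h=cv2.cvtColor(c["img"],cv2.COLOR_RGB2HSV); pr=proj(c,p+np.array([-.14*R[0,0],-.14*R[1,0],-p[2]+.0145]));g=cv2.inRange(h,(45,100,40),(85,255,255))
    try: mm,ce=comp(g,pr); print(n,pr,ce,mm.sum(),atz(c,*ce,.0145),s["wrist_force"],p)
    except ValueError: print(n,"none",pr)
E
```

```text
t: 5.93
tool_pos: [0.4815, 0.0911, 0.0279]
eef_rot: [[-0.311, 0.95, 0.001], [0.95, 0.311, 0.001], [0.0, 0.001, -1.0]]
wrist_force: [1.0, 4.2, 6.5]
finger_gap: 0.0193
grip_force: 59.8
t: 6.18
tool_pos: [0.4811, 0.0893, 0.0279]
eef_rot: [[-0.31, 0.951, -0.0], [0.951, 0.31, -0.002], [-0.002, -0.001, -1.0]]
wrist_force: [-1.1, -3.7, 10.3]
finger_gap: 0.0193
grip_force: 60.3
scene (np.float64(206.28879555648444), np.float64(220.9480704191648)) [206.6406 220.5703] 128 [ 0.523  -0.0426  0.0145] [-1.1092 -3.687  10.3085] [0.4811 0.0893 0.0279]
top (np.float64(293.98409253254687), np.float64(195.4899548844163)) [293.4037 195.6055] 109 [ 0.524  -0.0413  0.0145] [-1.1092 -3.687  10.3085] [0.4811 0.0893 0.0279]
```

```bash
python3 -m inch '-0.01 -0.006 0 0;-0.015 -0.008 0 0;-0.015 -0.008 0 0;-0.013 -0.006 0 0;-0.008 -0.003 0 0;0 0 0 0;0 0 0 0;0 0 0 0'
python3 - <<'E'
from h import *
s=env.get_state();R=np.array(s["eef_rot"]);p=np.array(s["tool_pos"]);print("pred disc",p-.14*R[:,0])
C={n:env.camera(n) for n in("scene","top")}
f=lambda x,k:cv2.resize(x[:,:,::-1],None,fx=k,fy=k,interpolation=cv2.INTER_CUBIC)
x=np.zeros((400,800,3),np.uint8); x[:400,:400]=f(C["scene"]["img"][165:245,140:220],5); x[:400,400:]=f(C["top"]["img"][155:221,280:346],6.0606)[:400,:400]; cv2.imwrite("pics/c3.png",x)
print([np.array(proj(C["scene"],(.513,-.11,z)))-[140,165] for z in(.014,.045,.185)],[(np.array(proj(C["top"],(.513,-.11,z)))-[280,155]) for z in(.014,.045,.185)])
for n in C:
  for k in("leg_axis","knob_grip"): print(n,k,[(np.array(d["point"])*[512,384],d["confidence"]) for d in env.tip_of(n,k)][:2])
E
```

```text
t: 6.95
tool_pos: [0.4706, 0.0225, 0.0279]
eef_rot: [[-0.311, 0.95, 0.0], [0.95, 0.311, -0.001], [-0.001, -0.0, -1.0]]
wrist_force: [0.4, -1.6, 10.1]
finger_gap: 0.019
grip_force: 60.3
pred disc [ 0.5141 -0.1106  0.0281]
[array([47.5313, 54.0514]), array([46.1167, 49.4027]), array([39.0524, 26.1883])] [array([29.8042, 43.0265]), array([30.9283, 41.6198]), array([36.6539, 34.4544])]
scene leg_axis [(array([179.5072, 196.1088]), 0.8), (array([182.8864, 218.496 ]), 0.38)]
scene knob_grip [(array([160.1024, 194.8032]), 0.63)]
top leg_axis [(array([316.2112, 189.0048]), 0.73), (array([210.9952, 151.6032]), 0.26)]
top knob_grip [(array([323.3792, 173.6832]), 0.36)]
```

View pics/c3.png

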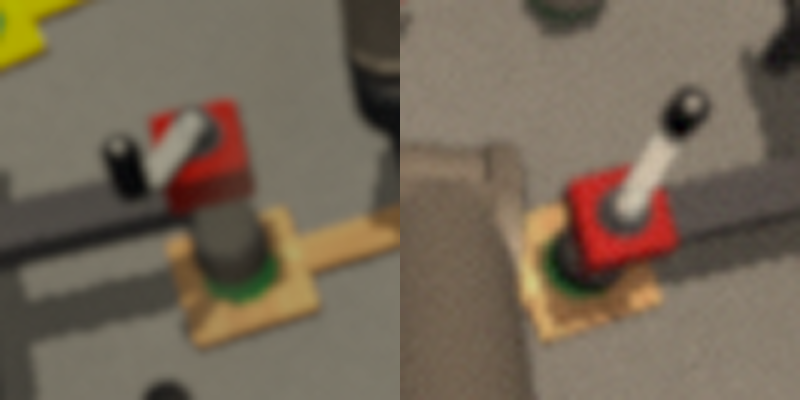

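The picture shows the foot standing over the disc. The visible green rim, at crop (240,285) and (550,270), fits the parallax of a raised foot, so the pad is centred. Next I release and lift straight up.

```bash
python3 -m inch '0 0 0 0;0 0 0 0;0 0 0 0;0 0 0 0;0 0 0 0;0 0 0 0' 0.06;  python3 -m inch '0 0 -0.02 0;0 0 -0.035 0;0 0 -0.035 0;0 0 -0.035 0;0 0 -0.035 0;0 0 -0.035 0;0 0 -0.035 0;0 0 -0.035 0;0 0 0 0;0 0 0 0' ; python3 d.py 0.564 -0.1425 0.206;  python3 - <<'E'
from h import *
c=env.camera("scene"); h=cv2.cvtColor(c["img"],cv2.COLOR_RGB2HSV)
# wooden plate hull centre
m=cv2.inRange(h,(8,60,110),(22,255,255)); mm,ce=comp(m,(190,220)); ys,xs=np.nonzero(mm); print(ce,xs.min(),xs.max(),ys.min(),ys.max())
C={"scene":c,"top":env.camera("top")}
cv2.imwrite("pics/c4.png",np.hstack([cv2.resize(C[n]["img"][b:b+70,a:a+80,::-1],None,fx=5,fy=5,interpolation=cv2.INTER_CUBIC) for n,a,b in(("scene",140,165),("top",270,155))]))
print("leg",tri(C,(179.5,196.1),(316.2,189)))
for n in C:print([(np.array(d["point"])*[512,384],d["confidence"]) for d in env.tip_of(n,"pad")])
E
```

```text
t: 7.75
tool_pos: [0.4709, 0.0255, 0.0271]
eef_rot: [[-0.314, 0.95, -0.001], [0.95, 0.314, -0.0], [0.0, -0.001, -1.0]]
wrist_force: [-0.7, -0.7, 0.3]
finger_gap: 0.0605
grip_force: 0.0
t: 8.58
tool_pos: [0.4724, 0.0258, 0.2942]
eef_rot: [[-0.314, 0.949, 0.004], [0.949, 0.314, 0.002], [0.0, 0.005, -1.0]]
wrist_force: [0.1, -0.2, -0.5]
finger_gap: 0.06
grip_force: 0.0
t 8.5833 p [0.4724 0.0258 0.2942] yang 18.295089312319202 tooldelta [-0.1885  0.0338  0.0883] F [ 0.1464 -0.1637 -0.4635] gap 0.05997185076428914
[198.0808 218.2244] 172 226 205 234
leg (array([ 0.5188, -0.1116,  0.166 ]), [array([-0., -0.]), array([-0.,  0.])])
[(array([133.9904, 168.8064]), 0.75), (array([184.2176, 217.8816]), 0.6), (array([274.688 , 166.0032]), 0.6)]
[(array([362.1888, 253.2096]), 0.87), (array([237.9776, 250.2144]), 0.81), (array([310.2208, 200.4096]), 0.51)]
```

View pics/c4.png

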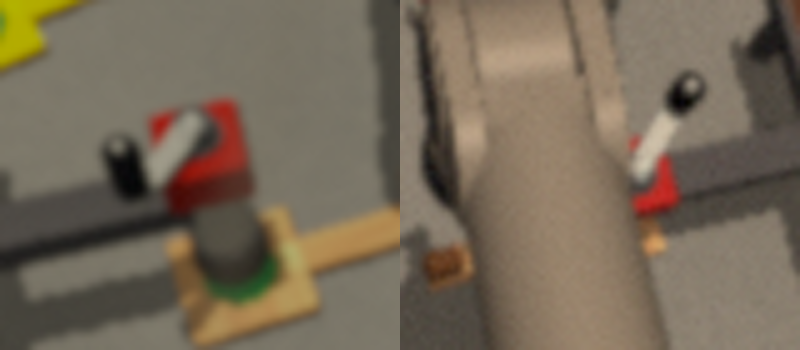

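The picture shows the pad unmoved after release, with its plate around crop (245,271) under the foot, and the knob still at (120,165).

```bash
python3 -m inch '-0.03 0.005 0 0;-0.035 0.006 0 0;-0.035 0.006 0 0;-0.035 0.006 0 0;-0.035 0.006 0 0;-0.0185 0.005 0 0;0 0 0 0;0 0 0 0;0 0 0 0' 0.075; python3 d.py 0.564 -0.1425 0.207
```

```text
t: 9.53
tool_pos: [0.562, -0.1417, 0.2909]
eef_rot: [[-0.314, 0.949, -0.003], [0.949, 0.314, 0.001], [0.002, -0.002, -1.0]]
wrist_force: [0.3, 0.2, -0.4]
finger_gap: 0.0746
grip_force: 0.0
t 9.5333 p [ 0.562  -0.1417  0.2909] yang 18.32162883997266 tooldelta [-0.0016  0.0019  0.0839] F [ 0.3093  0.1636 -0.4322] gap 0.0745940274856002
```

```bash
python3 -m inch '-0.001 0.001 0.02 0;0 0 0.02 0;0 0 0.02 0;0 0 0.014 0;0 0 0.01 0;0 0 0 0;0 0 0 0'; python3 d.py 0.564 -0.1425 0.207;python3 -m inch '0 0 0 0;0 0 0 0;0 0 0 0;0 0 0 0;0 0 0 0;0 0 0 0;0 0 0 0;0 0 0 0' 0;python3 d.py 0.564 -0.1425 0.207
python3 - <<'E'
from h import *
cv2.imwrite("pics/c5.png",np.hstack([cv2.resize(env.camera(n)["img"][b:b+80,a:a+80,::-1],None,fx=5,fy=5,interpolation=cv2.INTER_CUBIC) for n,a,b in(("scene",130,155),("top",290,145))]))
E
```

```text
t: 10.12
tool_pos: [0.5637, -0.1423, 0.2082]
eef_rot: [[-0.315, 0.949, -0.001], [0.949, 0.315, 0.001], [0.001, -0.0, -1.0]]
wrist_force: [0.2, -0.1, -0.1]
finger_gap: 0.0747
grip_force: 0.0
t 10.1167 p [ 0.5637 -0.1423  0.2082] yang 18.361715555925983 tooldelta [-0.0002  0.0002  0.0012] F [ 0.2127 -0.1229 -0.0519] gap 0.07472192942883193
t: 10.78
tool_pos: [0.5645, -0.1435, 0.2091]
eef_rot: [[-0.314, 0.95, 0.002], [0.95, 0.314, 0.0], [-0.0, 0.001, -1.0]]
wrist_force: [-0.4, 0.7, 5.1]
finger_gap: 0.0226
grip_force: 58.6
t 10.7833 p [ 0.5645 -0.1435  0.2091] yang 18.278291628672054 tooldelta [ 0.0011 -0.0001  0.0021] F [-0.4277  0.6668  5.0914] gap 0.02264381489096361
```

View pics/c5.png

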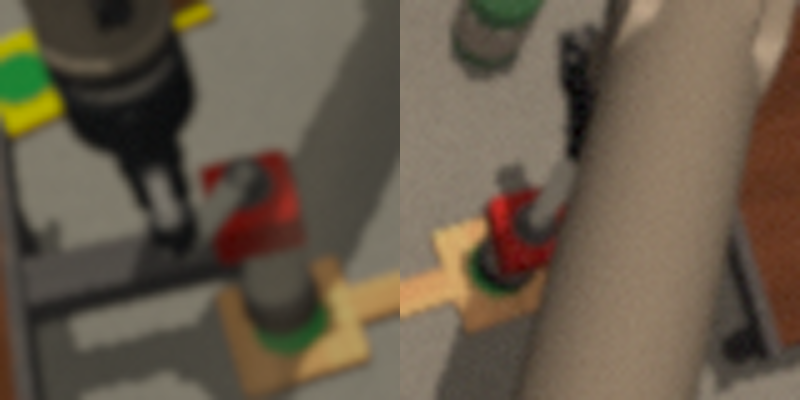

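The picture shows the fingers closed on the knob at scene crop (170,200), with the foot still above the pad. Now I wind.

```bash
cat > w.py <<'E'
from h import *; import sys
cx,cy,r,st,n=map(float,sys.argv[1:6])
s=env.get_state();R=np.array(s["eef_rot"]);p=np.array(s["tool_pos"]);F=np.array(s["wrist_force"])
v=p[:2]-[cx,cy];a=np.arctan2(v[1],v[0]);t=np.array([np.sin(a),-np.cos(a)])
print("t",round(s["t"],2),"p",p,"ang",-a,"rad",np.hypot(*v),"Ftan",-F[:2]@t,"Frad",F[:2]@v/np.hypot(*v),"Fz",F[2],"gap",s["finger_gap"])
q=[p[:2]]+[np.array([cx+r*np.cos(a-st*i),cy+r*np.sin(a-st*i)]) for i in range(1,int(n)+1)]
print(";".join("%.4f %.4f 0 0"%tuple(R[:2,:2].T@(q[i+1]-q[i])) for i in range(int(n))))
E
python3 w.py .514 -.1105 .06 .25 8
```

```text
t 10.88 p [ 0.5645 -0.1434  0.2091] ang 0.5779231387072926 rad 0.06024375114921587 Ftan 0.2721069205453233 Frad -0.28689894426640505 Fz 6.067426984304324 gap 0.022388194350626445
-0.0076 -0.0129 0 0;-0.0044 -0.0143 0 0;-0.0007 -0.0149 0 0;0.0030 -0.0147 0 0;0.0065 -0.0135 0 0;0.0097 -0.0114 0 0;0.0122 -0.0087 0 0;0.0140 -0.0054 0 0
```

```bash
python3 -m inch '-0.0076 -0.0129 0 0;-0.0044 -0.0143 0 0;-0.0007 -0.0149 0 0'; python3 w.py .514 -.1105 .06 .25 1; python3 -m inch '0.003 -0.0147 0 0;0.0065 -0.0135 0 0;0.0097 -0.0114 0 0';python3 w.py .514 -.1105 .06 .25 8
```

```text
t: 11.13
tool_pos: [0.5323, -0.1687, 0.2092]
eef_rot: [[-0.315, 0.949, 0.01], [0.949, 0.315, -0.002], [-0.005, 0.009, -1.0]]
wrist_force: [8.2, 0.5, -0.2]
finger_gap: 0.0228
grip_force: 59.1
t 11.13 p [ 0.5323 -0.1687  0.2092] ang 1.265589477067399 rad 0.061004757452351475 Ftan 7.9818490345004305 Frad 1.9615541750803862 Fz -0.16845259850757507 gap 0.022786498588724714
0.0031 -0.0148 0 0
t: 11.38
tool_pos: [0.4868, -0.1655, 0.2092]
eef_rot: [[-0.312, 0.95, 0.008], [0.95, 0.312, -0.005], [-0.007, 0.006, -1.0]]
wrist_force: [7.4, -2.8, -1.4]
finger_gap: 0.0227
grip_force: 59.2
t 11.38 p [ 0.4868 -0.1655  0.2092] ang 2.030322732531373 rad 0.061346963393658846 Ftan 7.8998760775073364 Frad -0.7668181239725471 Fz -1.3636564764757353 gap 0.022694942898765138
0.0127 -0.0083 0 0;0.0137 -0.0061 0 0;0.0147 -0.0025 0 0;0.0149 0.0012 0 0;0.0141 0.0049 0 0;0.0125 0.0082 0 0;0.0101 0.0111 0 0;0.0070 0.0132 0 0
```

```bash
python3 -m inch '0.0122 -0.0087 0 0;0.014 -0.0054 0 0;0.0148 -0.0018 0 0;0.0148 0.0019 0 0;0.0138 0.0056 0 0;0.0119 0.009 0 0';python3 w.py .514 -.1105 .06 .25 8
```

```text
t: 11.88
tool_pos: [0.458, -0.0888, 0.2091]
eef_rot: [[-0.311, 0.95, -0.001], [0.95, 0.311, -0.004], [-0.004, -0.002, -1.0]]
wrist_force: [-2.5, -7.7, 5.6]
finger_gap: 0.0225
grip_force: 60.0
t 11.88 p [ 0.458  -0.0888  0.2091] ang -2.7727050206958364 rad 0.06004684587352605 Ftan 8.128385095788792 Frad -0.4109824350521572 Fz 5.613253596178838 gap 0.02248581046424017
0.0103 0.0109 0 0;0.0073 0.0131 0 0;0.0039 0.0145 0 0;0.0002 0.0150 0 0;-0.0035 0.0145 0 0;-0.0070 0.0132 0 0;-0.0101 0.0111 0 0;-0.0125 0.0082 0 0
```

```bash
python3 -m inch '0.0103 0.0109 0 0;0.0073 0.0131 0 0;0.0039 0.0145 0 0';python3 w.py .514 -.1105 .06 .25 3
```

```text
t: 12.13
tool_pos: [0.4883, -0.057, 0.2091]
eef_rot: [[-0.312, 0.95, -0.001], [0.95, 0.312, -0.006], [-0.005, -0.003, -1.0]]
wrist_force: [-3.5, -10.7, 7.9]
finger_gap: 0.0227
grip_force: 60.1
t 12.13 p [ 0.4883 -0.057   0.2091] ang -2.0184293784755742 rad 0.0593814233181956 Ftan 7.809285013644919 Frad -8.118570875986498 Fz 7.943186143001728 gap 0.022739675701681443
0.0007 0.0149 0 0;-0.0036 0.0145 0 0;-0.0071 0.0132 0 0
```

```bash
python3 -m inch '0.0002 0.015 0 0;-0.0035 0.0145 0 0';python3 w.py .514 -.1105 .06 .25 4
```

```text
t: 12.3
tool_pos: [0.5164, -0.0515, 0.209]
eef_rot: [[-0.312, 0.95, -0.005], [0.95, 0.312, -0.006], [-0.004, -0.006, -1.0]]
wrist_force: [-8.1, -10.7, 12.1]
finger_gap: 0.0229
grip_force: 60.7
t 12.3 p [ 0.5164 -0.0515  0.209 ] ang -1.5308393326537422 rad 0.05908838361610515 Ftan 7.682453573709428 Frad -11.04846688143115 Fz 12.093863824259252 gap 0.022939443868737582
-0.0061 0.0136 0 0;-0.0100 0.0111 0 0;-0.0124 0.0083 0 0;-0.0141 0.0050 0 0
```

The knob's path gives the axis as about (0.514, -0.1115), so the pad is well centred.

```bash
python3 w.py .514 -.1115 .06 .25 3; python3 -m inch '-0.0066 0.0125 0 0;-0.01 0.0106 0 0;-0.0124 0.0083 0 0';python3 w.py .514 -.1115 .06 .25 3
```

```text
t 12.3 p [ 0.5164 -0.0515  0.209 ] ang -1.5315041348173242 rad 0.060087598719832436 Ftan 7.68979692017954 Frad -11.043357128549227 Fz 12.093863824259252 gap 0.022939443868737582
-0.0070 0.0132 0 0;-0.0100 0.0111 0 0;-0.0124 0.0083 0 0
t: 12.55
tool_pos: [0.5539, -0.067, 0.2089]
eef_rot: [[-0.312, 0.95, -0.009], [0.95, 0.312, -0.002], [0.001, -0.009, -1.0]]
wrist_force: [-13.8, -3.4, 16.3]
finger_gap: 0.0227
grip_force: 60.9
t 12.55 p [ 0.5539 -0.067   0.2089] ang -0.8407960116488847 rad 0.05977394345828622 Ftan 7.964024319347315 Frad -11.721131683780689 Fz 16.32529578443021 gap 0.022680289090495093
-0.0137 0.0060 0 0;-0.0148 0.0022 0 0;-0.0149 -0.0015 0 0
```

```bash
python3 -m inch '-0.0144 0.0047 -0.001 0;-0.0148 0.0022 0 0;-0.0149 -0.0015 0 0';python3 w.py .514 -.1115 .06 .25 3
```

```text
t: 12.8
tool_pos: [0.573, -0.1025, 0.209]
eef_rot: [[-0.315, 0.949, -0.009], [0.949, 0.315, 0.005], [0.008, -0.007, -1.0]]
wrist_force: [-12.2, 6.8, 12.5]
finger_gap: 0.0226
grip_force: 60.5
t 12.8 p [ 0.573  -0.1025  0.209 ] ang -0.15083521720545898 rad 0.05968204317988652 Ftan 8.514291248925893 Frad -11.068733887891383 Fz 12.540198639135683 gap 0.02264919876461582
-0.0144 -0.0040 0 0;-0.0128 -0.0077 0 0;-0.0105 -0.0107 0 0
```

```bash
python3 -m inch '-0.0142 -0.0055 0 0;-0.0122 -0.0085 0 0';python3 w.py .514 -.1115 .06 .25 3
```

```text
t: 12.97
tool_pos: [0.5708, -0.13, 0.2091]
eef_rot: [[-0.316, 0.949, -0.003], [0.949, 0.316, 0.007], [0.008, -0.0, -1.0]]
wrist_force: [-1.7, 9.1, 6.2]
finger_gap: 0.023
grip_force: 60.0
t 12.97 p [ 0.5708 -0.13    0.2091] ang 0.3146708253492949 rad 0.059685671808355906 Ftan 8.175131254151816 Frad -4.40461727245761 Fz 6.232723142351837 gap 0.023031508913152178
-0.0110 -0.0101 0 0;-0.0079 -0.0127 0 0;-0.0046 -0.0142 0 0
```

```bash
python3 -m inch '-0.0108 -0.0105 0 0;-0.0079 -0.0127 0 0';python3 w.py .514 -.1115 .06 .25 3
```

```text
t: 13.13
tool_pos: [0.5561, -0.1542, 0.2091]
eef_rot: [[-0.317, 0.949, 0.001], [0.948, 0.317, 0.007], [0.007, 0.003, -1.0]]
wrist_force: [0.8, 10.7, 4.6]
finger_gap: 0.0227
grip_force: 59.8
t 13.13 p [ 0.5561 -0.1542  0.2091] ang 0.7914532654240584 rad 0.05996862781179487 Ftan 8.091030215856998 Frad -7.114041341477087 Fz 4.627638547544156 gap 0.022696586570499895
-0.0049 -0.0141 0 0;-0.0012 -0.0149 0 0;0.0025 -0.0148 0 0
```

```bash
python3 -m inch '-0.0045 -0.0143 0 0;-0.0008 -0.015 0 0';python3 w.py .514 -.1115 .06 .25 3
```

```text
t: 13.3
tool_pos: [0.5312, -0.1692, 0.2092]
eef_rot: [[-0.316, 0.949, 0.004], [0.949, 0.316, 0.005], [0.004, 0.006, -1.0]]
wrist_force: [5.2, 8.6, 0.5]
finger_gap: 0.023
grip_force: 59.6
t 13.3 p [ 0.5312 -0.1692  0.2092] ang 1.2805845224556793 rad 0.060244519722788874 Ftan 7.455325480934641 Frad -6.739052770052619 Fz 0.501614187595645 gap 0.02296737239623288
0.0026 -0.0148 0 0;0.0059 -0.0137 0 0;0.0091 -0.0119 0 0
```

```bash
python3 -m inch '0.0028 -0.0144 0 0;0.0061 -0.0135 0 0';python3 w.py .514 -.1115 .06 .25 3
```

```text
t: 13.47
tool_pos: [0.5031, -0.171, 0.2092]
eef_rot: [[-0.315, 0.949, 0.008], [0.949, 0.315, 0.002], [-0.001, 0.009, -1.0]]
wrist_force: [12.2, 4.8, -5.1]
finger_gap: 0.0228
grip_force: 59.2
t 13.47 p [ 0.5031 -0.171   0.2092] ang 1.7517216843001884 rad 0.060494896577499346 Ftan 11.12354540652564 Frad -6.920803379083782 Fz -5.0685329974367646 gap 0.022845860342128398
0.0092 -0.0119 0 0;0.0115 -0.0096 0 0;0.0135 -0.0064 0 0
```

```bash
python3 -m inch '0.0094 -0.0117 0 0;0.012 -0.0089 0 0';python3 w.py .514 -.1115 .06 .25 3
```

```text
t: 13.63
tool_pos: [0.4773, -0.1599, 0.2093]
eef_rot: [[-0.314, 0.949, 0.011], [0.949, 0.314, -0.003], [-0.006, 0.01, -1.0]]
wrist_force: [15.1, -2.9, -11.5]
finger_gap: 0.0224
grip_force: 59.4
t 13.63 p [ 0.4773 -0.1599  0.2093] ang 2.219630523695859 rad 0.06069513410222573 Ftan 13.78829665568232 Frad -6.810990213771615 Fz -11.506505711589782 gap 0.02240955248445188
0.0137 -0.0063 0 0;0.0146 -0.0034 0 0;0.0150 0.0003 0 0
```

```bash
python3 -m inch '0 0 0 0' ;python3 w.py .514 -.1115 .06 .25 1
```

```text
t: 13.72
tool_pos: [0.4751, -0.158, 0.2092]
eef_rot: [[-0.315, 0.949, 0.007], [0.949, 0.315, 0.0], [-0.002, 0.007, -1.0]]
wrist_force: [6.7, 1.2, -5.2]
finger_gap: 0.0227
grip_force: 60.0
t 13.72 p [ 0.4751 -0.158   0.2092] ang 2.2674100631639442 rad 0.06062916786621504 Ftan 4.381941375026671 Frad -5.22358215559739 Fz -5.192261052276513 gap 0.022678402979954507
0.0139 -0.0057 0 0
```

```bash
python3 -m inch '0 0 0 0;0 0 0 0;0 0 0 0;0 0 0 0;0 0 0 0;0 0 0 0' 0.07; python3 -m inch '0 0 -0.015 0;0 0 -0.02 0;0 0 -0.03 0;0 0 -0.03 0;0 0 -0.02 0;0 0 0 0;0 0 0 0;0 0 0 0'
python3 - <<'E'
from h import *
cv2.imwrite("pics/c6.png",np.hstack([cv2.resize(env.camera(n)["img"][b:b+100,a:a+100,::-1],None,fx=4,fy=4,interpolation=cv2.INTER_CUBIC) for n,a,b in(("scene",130,155),("top",270,145))]))
E
```

```text
t: 14.22
tool_pos: [0.473, -0.1599, 0.2092]
eef_rot: [[-0.313, 0.95, -0.0], [0.95, 0.313, -0.0], [0.0, -0.0, -1.0]]
wrist_force: [0.6, 0.3, -0.9]
finger_gap: 0.0702
grip_force: 0.0
t: 14.88
tool_pos: [0.4726, -0.1595, 0.3234]
eef_rot: [[-0.314, 0.95, -0.001], [0.95, 0.314, 0.0], [0.001, -0.001, -1.0]]
wrist_force: [-0.3, 0.3, -0.0]
finger_gap: 0.0701
grip_force: 0.0
```

View pics/c6.png

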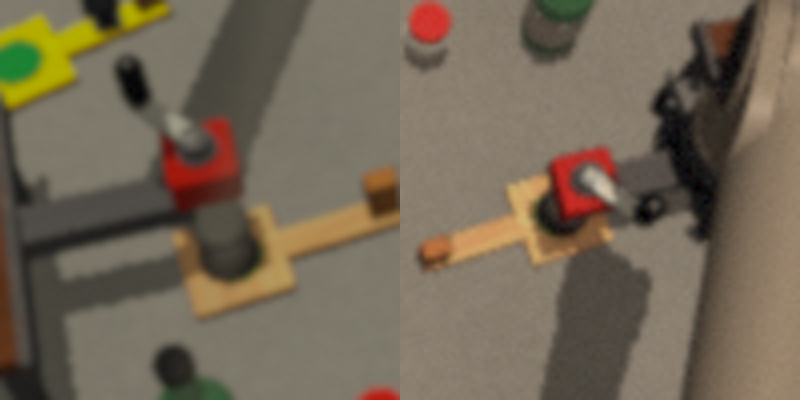

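The picture shows the foot at crop (232,255) standing on the disc and covering it almost concentrically. The gripper is clear of the knob, and the bottle and jar have not been touched.

```bash
python3 -c "
from workcell import env
print(env.close_job())"
```

```text
the job is handed in; nothing more can be done
None
```

The job is handed in, though the hand-in call returned no verdict: the small wooden pad lies centred under the foot, the foot bears on it with an estimated 85–110 N (stopped slightly past the 1.5-times mark), and the gripper is clear of everything.

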